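# Bolt the craft-knife chest shut

## Task

Lock the wooden craft-knife chest before the class comes in: push the yellow bolt knob along its slot until the bolt is fully home in its keep, then push the knob over sideways through the corner into the side notch as far as it goes, so that the bolt cannot slide back. Only push it with the fingertips or the outside of the fingers, never pinching the knob, and leave everything standing on and around the chest where it is.

Things in the scene. Friction and masses are not known exactly. Their poses are not given: they have to be found in the camera images.
- chest: (all sizes in mm) light wooden craft-knife chest fixed to the table, its place and yaw new each time; 280 (x) x 200 (y) x 85 high; origin under its centre, z up. A steel barrel bolt lies on the lid along the chest's x at y = 0, its axis 14 above the lid. Barrel: x -98 to +22, y -16 to +16, top 26 above the lid. Keep: a bridge of that width and height at x +52 to +76, beyond the lid's seam (x = +40)
- bolt (a joint): how far the bolt is slid, in m: 0 drawn back, grows towards the chest's +x; the slot's end stops it at 0.052. Rubs with about 3 N, stays where it is left. The knob's stem stands at chest x = -0.060 + this value, y = 0
- knob (a joint): how far the knob is pushed over, in rad: about 0 upright, grows as it tips towards the chest's -y about the bolt's axis, stop at 1.05. The slot keeps it upright (within about 0.2) until the bolt stands at 0.047 to 0.052, opposite the notch. Rubs with about 1 N at the knob, stays where it is left
- knob_mid (a point): centre of the yellow knob: a square block 24 x 24 with rounded edges, 32 tall along its stem, on a 9 thick pin, 36 from the bolt's axis. Upright, this point is 50 above the lid and the knob spans 34 to 66 above the lid. Axes as the chest's, tipping with the knob (z along the stem, away from the bolt)
- slot_end (a point): end of the L-slot's long leg, which runs in the barrel's top along the chest's +x: where the stem's axis stands with the bolt home, at barrel-top height (111 above the table; chest x = -8, y = 0). Axes as the chest's
- notch (a point): mouth of the L-slot's short leg, 13.5 wide, which leads from the long leg's +x end out through the barrel's -y side: the middle of its width, at barrel-top height (chest x = -10, y = -16). Axes as the chest's
- knob_fore: the knob's side face towards the chest's +x, 17 wide, 30 tall, 4 thick; origin at its centre, 10 from the stem's axis
- knob_aft: likewise the face towards the chest's -x, which is pushed to slide the bolt home
- knob_left: likewise the face towards the chest's +y, which is pushed to tip the knob over
- knob_right: likewise the face towards the chest's -y
- tape: bystander: roll of green tape, 62 across, 19 high, lying flat on the chest's lid; origin at the centre of its underside
- pot: bystander: small clear paint pot with a blue cap, 44 across, 45 high, standing on the chest's lid; origin under its centre
- eraser: bystander: white eraser block 45 x 22 x 13 lying on the chest's lid; origin under its centre
- tin: bystander: tall steel tin with a grey label, 74 across, 108 high, standing on the table; origin under its centre
- glue: bystander: white glue bottle with orange cap, 54 across, 115 high, standing on the table; origin under its centre
- mug: bystander: blue mug, 80 across, 90 high, standing on the table; origin under its centre
- coaster: bystander: dark wooden disc, 100 across, 9 thick, lying on the table; origin under its centre

How it is judged:
By the outcome, as a careful person would: the job done as asked, in the order asked, and still so for the second after the job is handed in, with the robot touching nothing.
It also fails if it takes over 48 s, if anything falls off the work surface, if the arm or the gripper's body presses on something with over 40 N, if the wrist force passes 120 N, or if a joint passes its speed limit or range.

## Robot

A 6-joint arm with a two-finger parallel gripper is mounted at the origin on the work surface. World frame = base frame: x ahead of the robot, y to its left, z up, the work surface at z = 0. Lengths are in mm, angles in rad, forces in N, time in s.
With the tool pointing down it reaches from about 275 to 1000 mm from the base axis. Payload 8.4 kg.
Tool frame: the origin (TCP) lies on the centre line of the jaws, within the pads' length; the fingertips stand 11 mm ahead of it and the grasp point (between the pads) lies 8 mm behind it; z points along the fingers, y is the line along which they close (so a half turn about z gives the same grasp; the last joint's range is limited). The gripper opens to 85 mm and grips with 20 to 120 N. Pads are 22 mm wide; open, the fingers measure 114 mm over their backs; the gripper's body (76 mm by 85 mm) begins 54 mm behind the grasp point. The pads swing forward as they close: fully open they stand 13 mm farther back than shut.
Start: joints at [1.207, 0.353, 1.633, -0, 1.155, -0.002], TCP at [221.223, 584.541, 242.281] pointing down, gripper open.
Joint ranges: [-2.63, 2.63], [-0.92, 2.1], [0.06, 2.66], [-1.3, 4.44], [0, 2.69], [-3.02, 3.02]. Speed limits (rad/s): [2.22, 2.22, 2.79, 3.14, 3.14, 3.14].

## Interface

Orientations are given as a unit quaternion [w, x, y, z].
In Python, from workcell import movep, move_linear, goto_joints, command_gripper, dwell, ik, camera, Unreachable, finish_job, current_time_s, current_joint_positions, current_qd, current_tau, current_tool_pos, current_tcp_rot, current_wrist_force, current_ft_torque, current_gripper_width, current_finger_force gives the robot as it stands. Calls block until the motion is done:
- movep(position, orientation): joint-space move of the TCP to a pose.
- move_linear(position, rotation=None, vel=150, contact_N=None): straight line of the TCP; rotation=None keeps the orientation; vel is the mean speed in mm/s. With contact_N (N) it stops when the force on the tool has changed by that much, and returns True; else False.
- goto_joints(angles): joint-space move.
- command_gripper(opening): finger opening in mm; the grip force is fixed at half the most; returns when the fingers have stopped.
- dwell(seconds).
- ik(position, orientation): joint angles nearest the present ones, or None.
- camera(name): name is "side" or "top"; returns a dict with "frame" (480x640x3 uint8, red, green, blue), "fov_y" (degrees; the focal length in pixels is half the picture's height over the tangent of half this angle, whatever the lens; pixels are square), "cx", "cy" (the principal point, pixels), "k1" (the pictures are not rectified: a ray, as slopes to the right and down, at radius r is drawn at 1 + k1 r^2 times it, then the intrinsics apply), "origin" and "rotation" of the camera in the world. Camera axes: x right, y up, looking along -z (the intrinsics and any distortion apply to the point x, -y, -z); pixel columns grow to the right and rows downward; lengths in mm; the calibration is good to about 2 mm. A picture is of the moment at which its call begins. There is no depth.
A pose or a line that the arm cannot do raises Unreachable and nothing moves.
- finish_job(): hands the job in; it is judged then, once.
Readings, each from a call of its own:
- current_time_s(): time.
- current_joint_positions(): joint angles.
- current_qd(): joint speeds.
- current_tau(): joint torques, N m.
- current_tool_pos(): TCP position.
- current_tcp_rot(): TCP orientation.
- current_wrist_force(): force on the tool from outside, world axes, zero at the start.
- current_ft_torque(): the same for the moment, N m.
- current_gripper_width(): finger opening in mm.
- current_finger_force(): force on a finger pad.
Only numpy, scipy, OpenCV 4.12 (cv2) and the standard library are available. Lean on these libraries where they do the work, as an engineer would, in place of code of your own. Each camera call takes 0.05 s, during which the arm holds its last target. There are 200 camera calls.

## Working session

There is one attempt and no reset: what is moved stays moved. The work goes in short steps, each a Python script; the robot and the scene stay as the last script left them, time stands still between calls to the robot, and variables do not carry over. Pictures are saved under pics/ and viewed, at most 10 in all, crops included, and the job is handed in when it is done.

```bash
mkdir -p pics; python3 - <<'E'
from workcell import *
import cv2,json
for n in("top","side"):
    c=camera(n);cv2.imwrite(f"pics/{n}0.png",c["frame"][:,:,::-1])
    print(n,{k:(v if not hasattr(v,'tolist') else v.tolist()) for k,v in c.items() if k!="frame"})
print(current_tcp_rot(),current_time_s())
E
```

```text
top {'fov_y': 54.51542887333225, 'cx': 312.2885724376425, 'cy': 236.6337086232631, 'k1': -0.02094949171432735, 'origin': [328.71794212392615, -0.8891938643486021, 1163.0646714284876], 'rotation': [0.71164497377887, 0.07612284379084325, -0.07074364356575942, -0.694810823781198]}
side {'fov_y': 49.41720930396674, 'cx': 316.79958236927104, 'cy': 242.54889816870102, 'k1': -0.08835839823400292, 'origin': [465.74980760089403, 778.3725007271479, 832.4329931513139], 'rotation': [-0.04881716054081682, -0.018703727119170035, 0.40136333487542275, 0.914425791875023]}
[-1.10197610e-04  1.79920736e-01  9.83680924e-01 -5.97515683e-04] 0.1
```

View pics/top0.png

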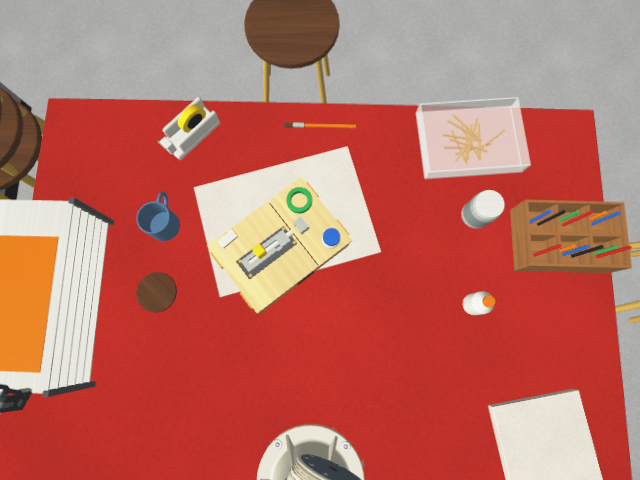

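View pics/side0.png

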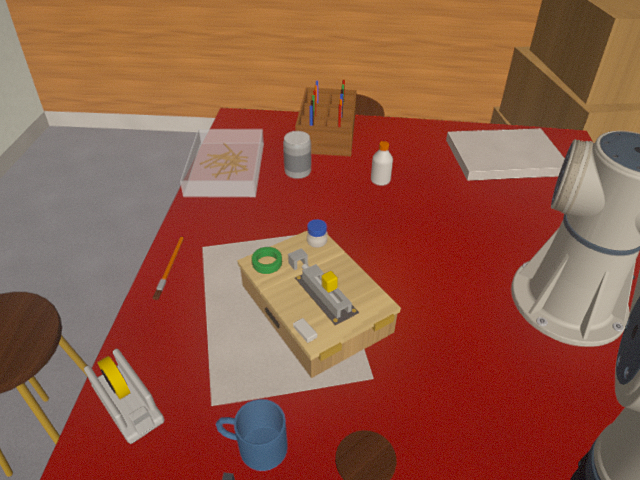

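The chest is at about (280,245) in the top view, and its knob at (259,250). In the side view the knob is at (330,282). I'll zoom in to get exact corners.

```bash
python3 - <<'E'
import cv2
a=cv2.imread("pics/top0.png")[170:320,195:365];cv2.imwrite("pics/topz.png",cv2.resize(a,None,fx=4,fy=4,interpolation=cv2.INTER_CUBIC))
a=cv2.imread("pics/side0.png")[215:380,230:410];cv2.imwrite("pics/sidez.png",cv2.resize(a,None,fx=3.6,fy=3.6,interpolation=cv2.INTER_CUBIC))
E
```

```text
(no output)
```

View pics/topz.png

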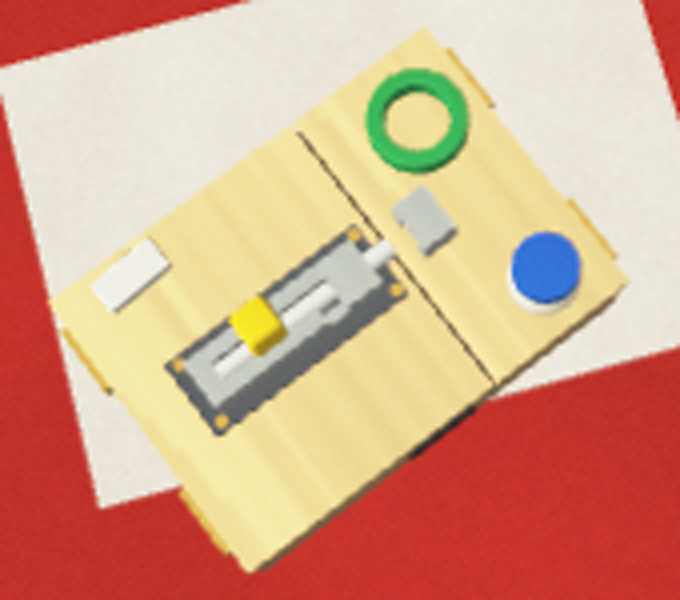

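View pics/sidez.png

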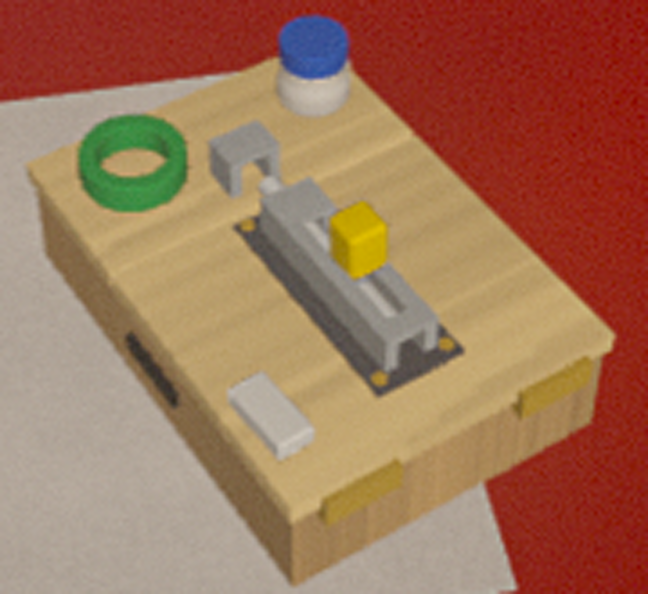

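Zoom readings:
- Top-view lid corners: (50,302), (425,28), (628,285), (250,572).
- Side-view lid corners: (30,165), (293,520), (614,340).
- The knob is centred on (258,325) in the top view and (359,240) in the side view.
- The bolt's +x runs to the upper right in the top view.

Next I fit the pose.

```bash
cat > h.py <<'E'
import numpy as np
from workcell import *
from scipy.optimize import least_squares
from scipy.spatial.transform import Rotation as R
def project(c,P):
    q=np.array(c["rotation"]);p=R.from_quat(q[[1,2,3,0]]).inv().apply(np.atleast_2d(P)-np.array(c["origin"]))
    s=np.c_[p[:,0],-p[:,1]]/-p[:,2:];s=s*(1+c["k1"]*(s**2).sum(1,keepdims=True))
    return s*240/np.tan(np.radians(c["fov_y"]/2))+[c["cx"],c["cy"]]
def world(pose,P):
    x,y,a=pose;return R.from_euler('z',a).apply(np.atleast_2d(P))+[x,y,0]
E
python3 - <<'E'
from h import *
ct,cs=camera("top"),camera("side")
T=[(-140,100,85,50,302),(140,100,85,425,28),(140,-100,85,628,285),(-140,-100,85,250,572),(40,100,85,299,132),(40,-100,85,495,386)]
S=[(140,100,85,30,165),(-140,100,85,292,518),(-140,-100,85,614,340),(40,100,85,110,280)]
T=np.array(T,float);S=np.array(S,float)
tp=T[:,3:]/4+[195,170]-.4;sp=S[:,3:]/3.6+[230,215]-.4
kt=np.array([258,325])/4+[195,170]-.4;ks=np.array([359,240])/3.6+[230,215]-.4
def f(v,st=True,ss=True):
    p=v[:3]*[100,100,1]
    r=[]
    k=world(p,[v[3]*100-60,0,135])
    if st:r+=[project(ct,world(p,T[:,:3]))-tp,project(ct,k)-kt]
    if ss:r+=[project(cs,world(p,S[:,:3]))-sp,project(cs,k)-ks]
    return np.concatenate(r).ravel()
for a in((1,1),(1,0),(0,1)):
    s=least_squares(f,[4.2,.5,-1,.1],args=a,loss='soft_l1');print(a,s.x*[100,100,1,100],np.round(f(s.x,*a).reshape(-1,2),1).tolist())
E
```

```text
(1, 1) [538.23323588  88.19662599  -0.89271461  11.38606212] [[-0.9, 0.7], [-0.1, 0.3], [0.3, 0.0], [-1.1, 1.3], [-1.7, -1.6], [-0.0, 0.4], [0.9, 1.1], [-1.3, 0.1], [-0.8, -1.3], [0.2, -0.3], [-0.3, -1.1], [-0.0, 0.2]]
(1, 0) [539.53833357  87.30424251  -0.89600396   9.59906469] [[-0.4, -0.1], [0.5, -0.1], [0.7, -0.3], [-0.9, 0.7], [-1.2, -2.1], [0.3, -0.1], [0.6, 1.0]]
(0, 1) [536.8789575   89.6867201   -0.89368344  13.59463808] [[-0.8, 0.6], [-0.2, -0.6], [0.9, 0.4], [0.2, -0.5], [-0.1, 0.1]]
```

```bash
cat >> h.py <<'E'
POSE=[538.2,88.2,-0.893]
def quat(flip=0):
    q=(R.from_euler('z',POSE[2]+np.pi*flip)*R.from_euler('x',np.pi)).as_quat();return q[[3,0,1,2]]
def w(x,y,tipz): return world(POSE,[x,y,tipz+11])[0]
def chest():
    p=np.array(current_tool_pos());return np.round(R.from_euler('z',-POSE[2]).apply(p-[POSE[0],POSE[1],11]),1)
def snap(n,box,s):
    import cv2
    a,b,c,d=box;f=camera(n)["frame"][a:b,c:d,::-1];cv2.imwrite(f"pics/{n}_{current_time_s():.1f}.png",cv2.resize(f,None,fx=s,fy=s,interpolation=cv2.INTER_CUBIC));print(f"pics/{n}_{current_time_s():.1f}.png")
E
python3 - <<'E'
from h import *
q0=np.array(current_joint_positions());best=None
for f in(0,1):
    j=ik(w(-88,0,215),quat(f));print(f,j)
    if j is not None and (best is None or abs(j[5])<abs(best[1][5])):best=(f,j)
f=best[0];q=quat(f)
command_gripper(0);print(current_gripper_width())
movep(w(-88,0,215),q)
move_linear(w(-88,0,124),contact_N=10)
print(f,chest(),current_time_s(),current_wrist_force())
print(move_linear(w(-26,0,124),vel=35,contact_N=12),chest(),current_wrist_force(),current_time_s())
snap("side",(215,380,230,410),3.6)
snap("top",(170,320,195,365),4)
E
```

```text
0 [ 3.10842823e-01  1.88437513e-01  1.89728772e+00 -4.44089210e-16
  1.05586742e+00  2.77463915e+00]
1 [ 0.31084282  0.18843751  1.89728772  0.          1.05586742 -0.3669535 ]
-0.08039484404895354
1 [-88.    0.6 124.5] 3.55 [0.26057527 0.57203038 0.05980157]
True [-2.780e+01 -1.000e-01  1.238e+02] [-0.90293262  1.77426784  0.88736166] 5.2167
pics/side_5.3.png
pics/top_5.3.png
```

View pics/side_5.3.png

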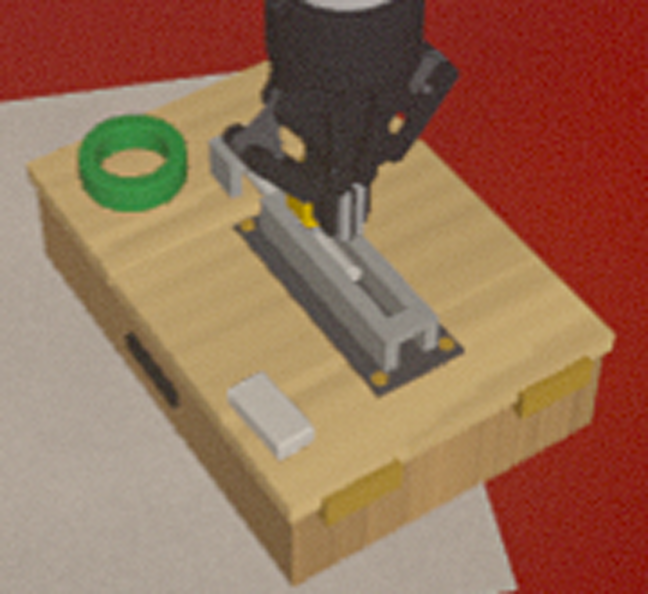

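The knob is at the far end of the slot with the bolt in the keep, and contact stopped the push. I'll press once more to confirm, then go round to the +y side and tip it.

```bash
python3 - <<'E'
from h import *
print(move_linear(w(-22,0,124),vel=20,contact_N=15),chest(),current_wrist_force())
for p in((-48,0),(-48,44),(-6,44)):
    print(move_linear(w(*p,124),vel=80,contact_N=15),chest())
print(move_linear(w(-6,-20,124),vel=35,contact_N=15),chest(),current_wrist_force(),current_time_s())
snap("side",(215,380,230,410),3.6)
E
cp $(ls -t pics/side_*|head -1) pics/s2.png
```

```text
True [-27.6  -0.5 123.5] [-1.74945568  3.63017233  2.7112881 ]
False [-48.6  -0.  124. ]
False [-48.2  43.7 123.7]
False [ -5.8  43.8 123.9]
False [ -5.  -16.7 125.6] [7.48289617 8.05920181 5.49406196] 9.3083
pics/side_9.4.png
```

View pics/s2.png

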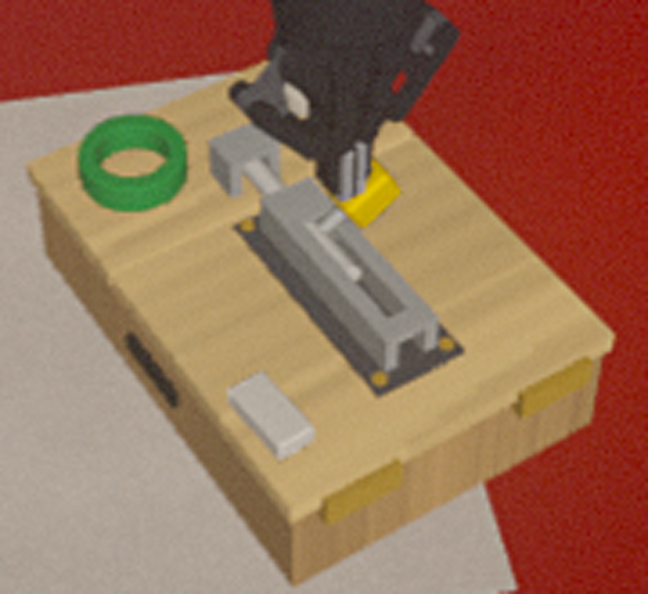

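The knob is tipped well over into the notch, with about 12 N on the finger. I'll press from above to make sure it has reached its stop.

```bash
python3 - <<'E'
from h import *
move_linear(w(-6,-5,128),vel=60)
move_linear(w(-6,-5,165),vel=120)
move_linear(w(-6,-36,165),vel=120)
print(move_linear(w(-6,-36,120),vel=25,contact_N=15),chest(),current_wrist_force(),current_time_s())
move_linear(w(-6,-36,165),vel=120)
move_linear(w(-60,60,260),vel=200)
movep(w(-60,260,260),quat(1))
print(current_time_s(),current_wrist_force())
snap("side",(215,380,230,410),3.6);snap("top",(170,320,195,365),4)
E
cp $(ls -t pics/side_*|head -1) pics/s3.png;cp $(ls -t pics/top_*|head -1) pics/t3.png
```

```text
True [ -5.9 -36.2 133.6] [-3.48187237 -1.26797934 15.54837935] 11.8417
13.95 [-0.03931091  0.05651239 -0.61685907]
pics/side_14.0.png
pics/top_14.1.png
```

View pics/s3.png

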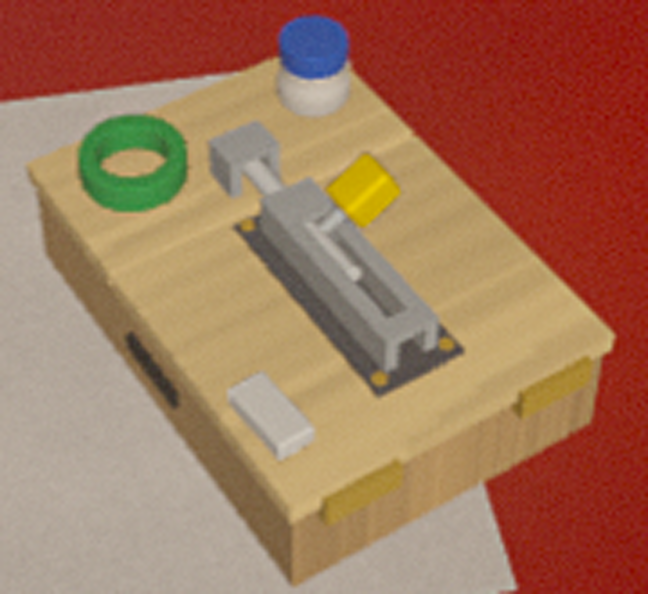

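View pics/t3.png

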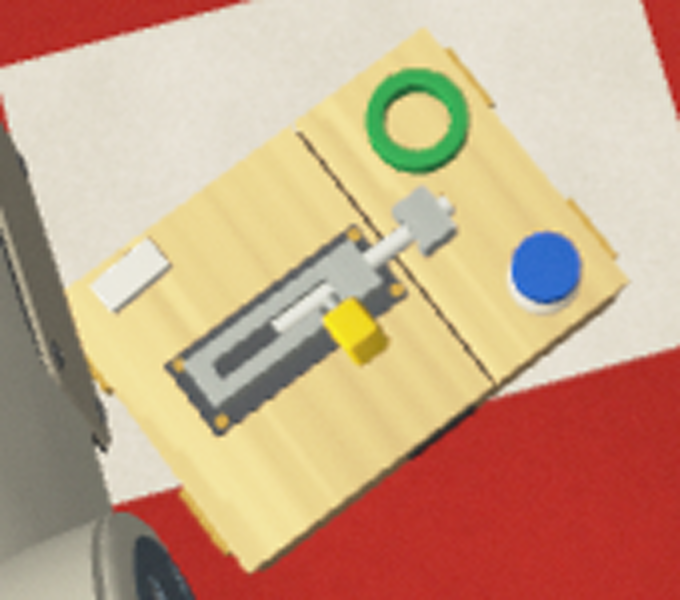

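The bolt runs through the keep at (430,215) in the top view. The knob lies in the notch at (355,330), and the 134 mm contact height matches its 1.05 rad stop. The tape, pot and eraser have not moved.

```bash
python3 -c "
from workcell import *
print(finish_job())"
```

```text
the job is handed in; nothing more can be done
None
```

The chest is locked and the job handed in: the bolt is fully home in its keep, the knob is tipped to its stop in the side notch, and nothing on the lid has moved.

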